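Zero the needle of a battery tester with a plastic tuning tool

TASK

The battery tester lies disconnected on its back and its needle does not return to zero. Take the yellow flat-bladed plastic tuning tool out of the wooden block, fit its blade into the slotted zero adjuster on the front of the tester and turn it until the needle stands on the zero mark at the left end of the scale; then stand the tool fully down in the hole it came from and let go. Press only lightly, because the adjuster is delicate, keep the gripper itself off the tester, and leave the other things where they are.

Things in the scene. Friction and masses are not known exactly. Their poses are not given: they have to be found in the camera images.
- tester: battery tester lying on its back, fixed: blue steel case 240 (x) x 190 (y) mm, black meter front 72 mm above the bench with a clear window. Origin: centre of the underside; x points from the adjuster (robot's side) to the scale, z up. Terminals up to 68 mm high at the +x end. Its white slotted adjuster screw (16 mm) turns stiffly, 0.035 N m, and stays where it is left
- recess (a point): centre of the mouth of the 20 mm hole in the tester's front, 70 mm from its centre. The screw's top lies 3 to 9 mm below the mouth (varies, not measured). Slot: 3.6 mm wide, 3.4 deep, bevelled to 6 at the top, open-ended, at first anywhere within 60 degrees of the tester's x (not measured). Sprung: gives up to 1.5 mm under 2.4 to 6.4 N, then rigid; pops up onto a blade turned into line
- needle (a joint): angle of the red needle, rad: 0 on the zero mark, positive to the right (clockwise from above), starts at 0.2 to 0.45, stops at -0.12 and 1.43. It turns with the screw, the same way round, by one third of the screw's angle: turning the screw anticlockwise from above brings the needle towards zero
- adj_screw (a joint): angle of the adjuster screw itself, rad, clockwise from above positive; always three times the needle's. It does not tell how the slot lies. Blade and slot have play: after dropping in, the blade turns 0.3 to 0.6 rad before the screw follows, and the needle then moves with it at once
- zero_mark (a point): the zero mark: thick black mark at the left end of the scale, 112 mm from the needle's pivot (which is under the recess), 0.70 rad anticlockwise from the tester's x
- tuning_tool: yellow plastic tool, loose, about 40 g, 132 mm long, stands blade down in the block. Origin: middle of the blade's tip; z up the tool. Blade 10 mm wide along its x, 2 mm thick along its y, 14 mm long; round 12 mm shank (tapered at its start) up to 69 mm from the tip, 19 mm collar to 73 mm, then the square handle to 128 mm and a small black cap
- blade_tip (a point): the blade's tip (the tool's origin; x along the blade's width)
- tool_grip (a point): middle of the yellow tool's square handle (16 x 16 mm, 56 mm long, faces square to the tool's x and y), 100 mm above the blade's tip
- tool_block: wooden block, fixed, 60 (x) x 220 (y) x 50 mm, origin at the centre of its underside. Three round 14 mm holes along its y at -75, 0 and +75 mm, 42 mm deep, mouths 50 mm above the bench; one tool in each, which is where varies. A tool fully down has its tip 8 mm and its handle 80 to 136 mm above the bench
- green_tool: green tool of the same set and size with a thin round tip, loose, in another hole. Leave it. Origin at its tip
- blue_tool: blue tool of the same set and size with a thick round tip, loose, in another hole. Leave it. Origin at its tip
- offcut: wooden offcut, 45 x 90 x 22 mm, loose on the bench behind the block. Leave it. Origin under its middle
Mind the look-alikes: they are no part of the job. There is more than one size of the tuning_tool; the job needs the largest.

How it is judged:
By the outcome, as a careful person would: the job done as asked, in the order asked, and still so for the second after the job is handed in, with the robot touching nothing.
It also fails if it takes over 72 s, if anything falls off the work surface, if the arm or the gripper's body presses on something with over 40 N, if the wrist force passes 120 N, or if a joint passes its speed limit or range.

ROBOT

A 6-joint arm with a two-finger parallel gripper is mounted at the origin on a cart in front of the work surface, level with it; the furniture and walls round the work are solid. World frame = base frame: x ahead of the robot, y to its left, z up, the work surface at z = 0. Lengths are in m, angles in rad, forces in N, time in s.
With the tool pointing down it reaches from about 0.275 to 0.725 m from the base axis. Payload 5.6 kg.
Tool frame: the origin (TCP) lies between the finger pads; the fingertips stand 8 mm ahead of it and the grasp point (between the pads) lies 11 mm behind it; z points along the fingers, y is the line along which they close (so a half turn about z gives the same grasp; the last joint's range is limited). The gripper opens to 85 mm and grips with 20 to 120 N. Pads are 22 mm wide; open, the fingers measure 114 mm over their backs; the gripper's body (76 mm by 85 mm) begins 54 mm behind the grasp point. The pads swing forward as they close: fully open they stand 13 mm farther back than shut.
Start: joints at [1.421, 0.255, 0.108, 0, -1.424, -0.285], TCP at [0.232, 0.499, 0.21] pointing down, gripper open.
Joint ranges: [-2.95, 2.95], [-1.21, 1.97], [-1.09, 1.5], [-2.87, 1.71], [-2.94, -0.07], [-3.05, 3.05]. Speed limits (rad/s): [2.57, 2.57, 3.14, 3.14, 3.14, 3.14].

INTERFACE

Orientations are given as [roll, pitch, yaw] about the fixed x, y, z axes, in that order (R = Rz(yaw) Ry(pitch) Rx(roll)).
In Python, from cell import arm gives the robot as it stands. The module is installed in compiled form; this text tells all that it offers. Calls block until the motion is done:
- arm.reach(position, orientation): joint-space move of the TCP to a pose.
- arm.move_straight(position, rot=None, velocity=0.15, force_limit=None): straight line of the TCP; rot=None keeps the orientation; velocity is the mean speed in m/s. With force_limit (N) it stops when the force on the tool has changed by that much, and returns True; else False.
- arm.move_joints(angles): joint-space move.
- arm.release() and arm.clamp(newtons=None): open the fingers fully, or close them until they stop; newtons is the grip in N (None keeps the last).
- arm.hold(seconds).
- arm.ik(position, orientation): joint angles nearest the present ones, or None.
- arm.state(): the state.
- arm.grab_frame(name): name is "scene" or "top" or "wrist"; returns the picture (420x560x3 uint8, red, green, blue); there is no depth.
- arm.camera_model(name): a dict with "K" (3x3 intrinsics, pixels), "pose" (4x4, takes a point from camera to world coordinates). Camera axes: x right, y down, z forward; pixel columns grow to the right and rows downward; lengths in m; the calibration is good to about 2 mm. A picture is of the moment at which its call begins: read the wrist's pose just before it. camera_model takes no time and is no camera call; for the wrist camera it gives the pose at the moment of the call.
A pose or a line that the arm cannot do raises arm.MotionError and nothing moves.
- arm.finish_job(): hands the job in; it is judged then, once.
Trained networks look in the newest picture that a camera, given by its name, has taken for a name from the list of things; names that differ only in an ending like _2 or _b are one class to them, and where a whole thing is asked for, a point or a joint stands for the part that bears it (a point fixed in the world has none). Each returns a list of dicts, best first, with "confidence" (0 to 1); they miss things now and then, are a little off and sometimes report something else, mostly with a low value. They report only what shows in the picture. A call takes as long as a camera call. They do not tell look-alikes from the thing itself.
- arm.trace(camera, target): "region" (420x560 bool, what is visible of it) and "bbox" ([left, top, right, bottom] in pixels, round what is visible of it).
The state is a dict: "time_s": time; "joint_positions": joint angles; "joint_velocities": joint speeds; "joint_efforts": joint torques, N m; "position": TCP position; "eef_rot": TCP orientation; "contact_force": force on the tool from outside, world axes, zero at the start; "ft_torque": the same for the moment, N m; "grip_width": opening from 0.0 (shut) to 1.0 (fully open); "grip_force": force on a finger pad.
Only numpy, scipy, OpenCV 4.12 (cv2) and the standard library are available. Lean on these libraries where they do the work, as an engineer would, in place of code of your own. Each camera call takes 0.05 s, during which the arm holds its last target. There are 200 camera calls.

## Working session

There is one attempt and no reset: what is moved stays moved. The work goes in short steps, each a Python script; the robot and the scene stay as the last script left them, time stands still between calls to the robot, and variables do not carry over. Pictures are saved under pics/ and viewed, at most 10 in all, crops included, and the job is handed in when it is done.

```bash
mkdir -p pics; cat > h.py <<'E'
import numpy as np, cv2
from cell import arm
def save(name,img): cv2.imwrite('pics/'+name+'.png',cv2.cvtColor(img,cv2.COLOR_RGB2BGR))
def ray(m,u,v):
    d=np.array(m['pose'])[:3,:3]@np.linalg.inv(m['K'])@np.array([u,v,1.]);return np.array(m['pose'])[:3,3],d
def onz(m,u,v,z):
    o,d=ray(m,u,v);return o+d*(z-o[2])/d[2]
def tri(l):
    A=np.zeros((3,3));b=np.zeros(3)
    for m,u,v in l:
        o,d=ray(m,u,v);d=d/np.linalg.norm(d);P=np.eye(3)-np.outer(d,d);A+=P;b+=P@o
    x=np.linalg.solve(A,b)
    return x,[np.linalg.norm((np.eye(3)-np.outer(d/np.linalg.norm(d),d/np.linalg.norm(d)))@(x-o)) for o,d in [ray(*q) for q in l]]
def proj(m,p):
    T=np.linalg.inv(np.array(m['pose']));q=np.array(m['K'])@(T[:3,:3]@p+T[:3,3]);return q[:2]/q[2]
E
python3 - <<'E'
from h import *
np.set_printoptions(precision=4,suppress=True)
ims=[]
for c in ['top','scene']:
    im=arm.grab_frame(c);ims.append(im);m=arm.camera_model(c);print(c,m['K'],m['pose'])
    for t in ['tester','recess','needle','zero_mark','tuning_tool','tool_grip','tool_block','green_tool','blue_tool','offcut','adj_screw']:
        print(t,[(round(r['confidence'],2),r['bbox'],np.argwhere(r['region']).mean(0)[::-1].round(1)) for r in arm.trace(c,t)[:4]])
    save(c,im)
print(arm.state())
E
```

```text
top [[411.8531   0.     280.8508]
 [  0.     411.8531 209.7741]
 [  0.       0.       1.    ]] [[ 0.0099 -0.9955  0.0942  0.5414]
 [-0.9998 -0.0082  0.0184  0.0065]
 [-0.0175 -0.0943 -0.9954  0.9764]
 [ 0.      0.      0.      1.    ]]
tester [(0.91, [149.9, 174.8, 248.0, 287.4], array([198.2, 230.9]))]
recess [(0.81, [150.7, 174.6, 245.5, 288.0], array([198.3, 231. ]))]
needle []
zero_mark [(0.71, [148.6, 173.4, 250.5, 288.4], array([198.4, 230.6])), (0.15, [308.2, 228.0, 406.1, 258.0], array([353.7, 240.8]))]
tuning_tool [(0.55, [416.7, 218.9, 434.7, 226.3], array([427.2, 223.8])), (0.42, [388.7, 201.0, 403.8, 211.8], array([396.6, 207. ]))]
tool_grip [(0.61, [419.0, 221.4, 437.7, 224.5], array([427.8, 223.8])), (0.6, [388.4, 201.5, 401.6, 210.6], array([396.3, 206.7])), (0.55, [384.7, 239.6, 404.2, 242.9], array([394.8, 241.9]))]
tool_block [(0.88, [307.5, 226.9, 405.5, 258.2], array([353.6, 240.8]))]
green_tool [(0.49, [319.4, 232.9, 327.3, 243.4], array([323. , 238.6])), (0.23, [297.8, 169.0, 343.9, 196.5], array([323. , 182.3]))]
blue_tool []
offcut [(0.68, [301.7, 170.3, 343.5
[... 1184 characters left out ...]
87, [319.5, 222.3, 356.3, 245.3], array([338.7, 232.1])), (0.61, [334.2, 216.2, 341.1, 249.9], array([336.8, 230. ]))]
adj_screw [(0.37, [364.1, 218.8, 373.2, 259.8], array([368.5, 240.3]))]
{'time_s': 1.2, 'joint_positions': array([ 1.4206,  0.2551,  0.1082, -0.    , -1.4239, -0.2846]), 'joint_velocities': array([-0.0011, -0.0002,  0.0002,  0.0005,  0.001 , -0.0018]), 'joint_efforts': array([ -0.0013, -38.6409,  23.8063,   5.3682,  -0.0007,  -0.    ]), 'position': array([0.2316, 0.4988, 0.2098]), 'eef_rot': array([ 3.1416,  0.    , -0.4348]), 'contact_force': array([ 0.1285, -0.0468, -0.2989]), 'ft_torque': array([0.038 , 0.044 , 0.0125]), 'grip_force': 0.0, 'grip_width': 1.003409175910934}
```

```bash
python3 - <<'E'
import cv2,numpy as np
t=cv2.imread('pics/top.png')[150:310,130:450];s=cv2.imread('pics/scene.png')[170:310,150:430]
a=cv2.resize(t,(800,400),interpolation=cv2.INTER_CUBIC);b=cv2.resize(s,(800,400),interpolation=cv2.INTER_CUBIC)
cv2.imwrite('pics/t2.png',a);cv2.imwrite('pics/s2.png',b)
E
```

```text
(no output)
```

View pics/t2.png

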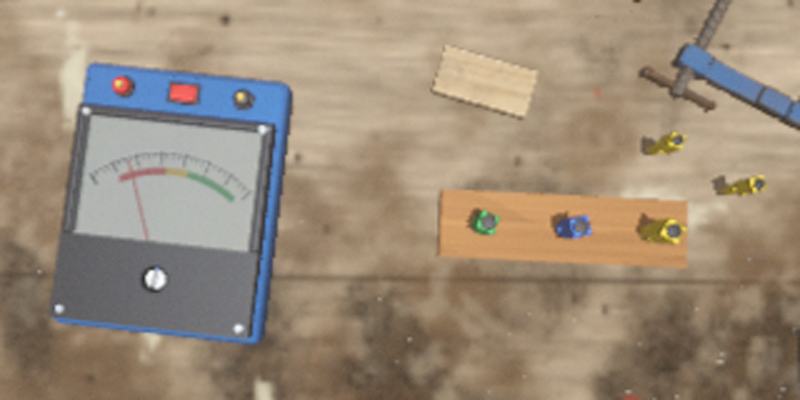

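View pics/s2.png

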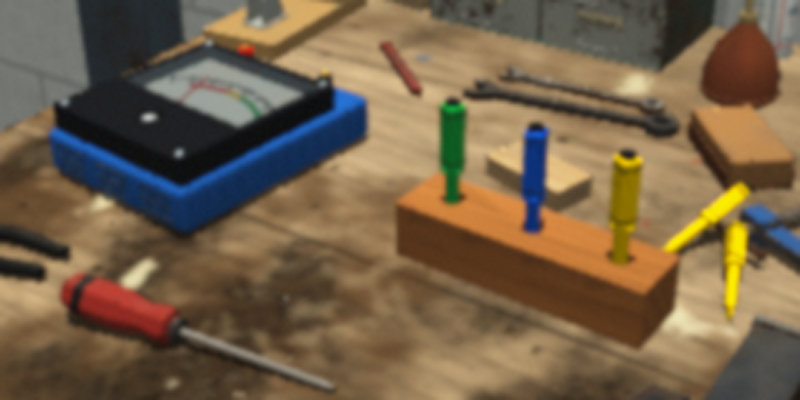

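The tool in the block is at top (395,242) / scene (368,240). Two other yellow tools lie on the bench to the right, at top (397,207) and (427,224). The one in the block is upright and the one meant. The adjuster is at top (192,261) / scene (202,211).

```bash
python3 - <<'E'
from h import *
np.set_printoptions(precision=4,suppress=True)
T=arm.camera_model('top');S=arm.camera_model('scene')
print('adj',tri([(T,192,261.2),(S,201.8,211.3)]),onz(T,192,261.2,.070))
# caps: top crop px /2.5, scene crop px/2.857
for n,a,b in [('g',(488,221),(453,103)),('b',(584,225),(537,128)),('y',(674,231),(628,155))]:
    print(n,tri([(T,130+a[0]/2.5,150+a[1]/2.5),(S,150+b[0]/2.857,170+b[1]/2.857)]))
for u,v in [(680,140),(642,150),(762,184),(715,187)]: print('lying',onz(T,130+u/2.5,150+v/2.5,.01))
print('blockcorners',[onz(T,130+u/2.5,150+v/2.5,.05) for u,v in [(441,189),(687,201),(687,267),(439,254)]])
print('tester front corners',[onz(T,130+u/2.5,150+v/2.5,.072) for u,v in [(86,111),(263,129),(238,328),(59,309)]])
p=arm.state();W=arm.camera_model('wrist');print(W)
R=np.array(W['pose']);print('tip in cam',proj(W,np.array(p['position'])), R[:3,3]-p['position'])
E
```

```text
adj (array([0.5115, 0.2181, 0.0686]), [np.float64(0.000999459218430005), np.float64(0.0009994592184298142)]) [0.5122 0.217  0.07  ]
g (array([ 0.5633, -0.0688,  0.1378]), [np.float64(0.00020057898865070533), np.float64(0.00020057898865074927)])
b (array([ 0.5601, -0.1452,  0.1387]), [np.float64(0.000952055679954134), np.float64(0.0009520556799542051)])
y (array([ 0.5565, -0.2184,  0.139 ]), [np.float64(0.00010583727545544389), np.float64(0.00010583727545544361)])
lying [ 0.6441 -0.26    0.01  ]
lying [ 0.6343 -0.2243  0.01  ]
lying [ 0.6034 -0.3354  0.01  ]
lying [ 0.6002 -0.2917  0.01  ]
blockcorners [array([ 0.5937, -0.0342,  0.05  ]), array([ 0.585 , -0.2542,  0.05  ]), array([ 0.5263, -0.2531,  0.05  ]), array([ 0.5356, -0.0327,  0.05  ])]
tester front corners [array([0.6592, 0.2826, 0.072 ]), array([0.6443, 0.1245, 0.072 ]), array([0.4699, 0.1427, 0.072 ]), array([0.4845, 0.3   , 0.072 ])]
{'K': array([[314.7503,   0.    , 279.0917],
       [  0.    , 314.7503, 208.4999],
       [  0.    ,   0.    ,   1.    ]]), 'pose': array([[-0.4215, -0.8665, -0.2676,  0.301 ],
       [-0.9068,  0.4024,  0.1253,  0.4658],
       [-0.0009,  0.2954, -0.9554,  0.3737],
       [ 0.    ,  0.    ,  0.    ,  1.    ]])}
tip in cam [278.1161 252.2534] [ 0.0693 -0.033   0.1639]
```

```bash
cat >> h.py <<'E'
np.set_printoptions(precision=4,suppress=True)
def snap(name,targets=()):
    W=arm.camera_model('wrist');im=arm.grab_frame('wrist');save(name,im);np.savez('pics/'+name,K=W['K'],pose=W['pose'])
    for t in targets:
        print(name,t,[(round(r['confidence'],2),np.round(r['bbox']),np.argwhere(r['region']).mean(0)[::-1].round(1)) for r in arm.trace('wrist',t)[:3]])
    return im,W
def load(n): 
    d=np.load('pics/'+n+'.npz');return {'K':d['K'],'pose':d['pose']}
E
python3 - <<'E'
from h import *
D=lambda y:[np.pi,0,y]
arm.reach([0.49,0.217,0.20],D(-.1)); a,_=snap('w1',['recess','needle','adj_screw'])
arm.move_straight([0.47,0.217,0.135],D(-.1)); b,_=snap('w2')
arm.move_straight([0.47,0.265,0.135],D(-.1)); snap('w3')
arm.move_straight([0.50,0.20,0.22],D(-.1),velocity=.25)
arm.reach([0.50,-0.219,0.22],D(0)); c,_=snap('w4',['tuning_tool','tool_grip'])
arm.move_straight([0.49,-0.18,0.21],D(0)); d,_=snap('w5',['tuning_tool','tool_grip'])
print(arm.state()['time_s'])
save('mos1',np.vstack([np.hstack([cv2.resize(i,(400,300)) for i in p]) for p in ((a,b),(c,d))]))
E
```

```text
w1 recess [(0.57, array([166.,   1., 385., 215.]), array([275.1, 102.9]))]
w1 needle []
w1 adj_screw [(0.5, array([269., 162., 284., 177.]), array([275.3, 168.2]))]
w4 tuning_tool [(0.83, array([318.,   2., 350.,  94.]), array([332.2,  36.4])), (0.72, array([272.,   1., 292.,  49.]), array([282.9,  22.3]))]
w4 tool_grip [(0.89, array([313.,   0., 348.,  93.]), array([332.5,  37.3])), (0.79, array([272.,   0., 294.,  50.]), array([283.2,  22.2])), (0.64, array([270., 123., 296., 149.]), array([281.2, 135.2]))]
w5 tuning_tool [(0.74, array([361.,   0., 389.,  85.]), array([373.8,  31.6])), (0.69, array([309., 108., 349., 137.]), array([329. , 122.3])), (0.68, array([307.,   3., 330.,  38.]), array([319.2,  15.8]))]
w5 tool_grip [(0.83, array([358.,   0., 386.,  83.]), array([374.1,  32.8])), (0.59, array([310.,   0., 329.,  40.]), array([319.1,  16.2])), (0.56, array([312., 111., 349., 140.]), array([329.4, 122.4]))]
6.8583
```

View pics/mos1.png

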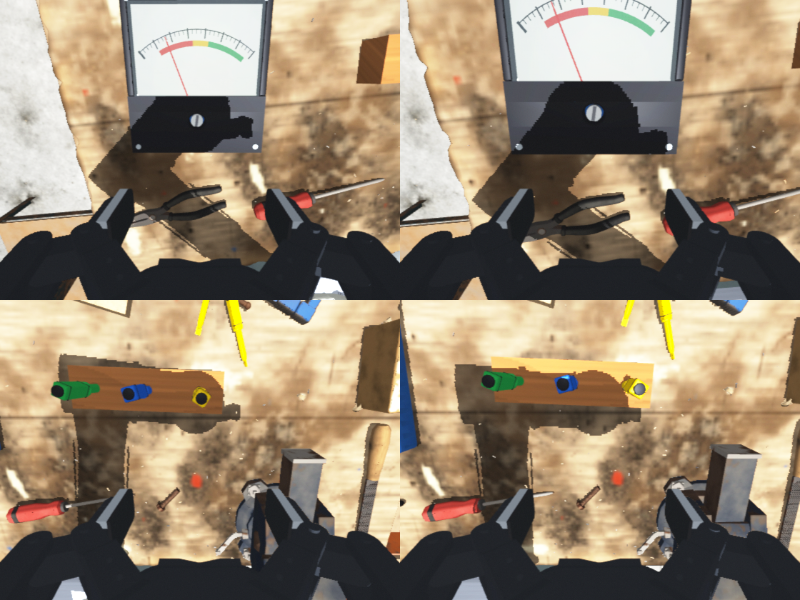

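w1 and w2 show the whole scale. The needle is left of centre and the slotted screw is at w1 (276,168). w4 and w5 show the yellow tool in the block at (281,137) and (330,122). Next I'll enlarge the screw and the handle.

```bash
python3 - <<'E'
import cv2,numpy as np
out=[]
for n,u,v in [('w2',272,158),('w3',0,0),('w4',282,137),('w5',331,122)]:
    im=cv2.imread(f'pics/{n}.png')
    if n=='w3':
        from h import *; W=load('w3');u,v=proj(W,np.array([.512,.2175,.068])).astype(int);print(u,v)
    s=cv2.resize(im[v-21:v+21,u-28:u+28],(400,300),interpolation=cv2.INTER_CUBIC)
    print(n,u-28,v-21,'scale',400/56)
    out.append(s)
cv2.imwrite('pics/mos2.png',np.vstack([np.hstack(out[:2]),np.hstack(out[2:])]))
E
```

```text
w2 244 137 scale 7.142857142857143
337 154
w3 309 133 scale 7.142857142857143
w4 254 116 scale 7.142857142857143
w5 303 101 scale 7.142857142857143
```

View pics/mos2.png

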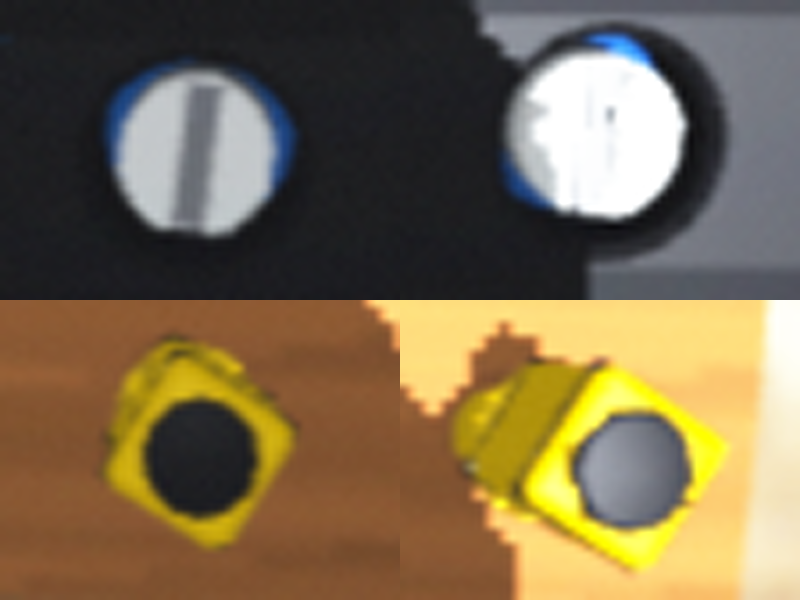

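```bash
python3 - <<'E'
from h import *
s=56/400
W={n:load(n) for n in ['w2','w3','w4','w5']};O=dict(w2=(244,137),w3=(309,133),w4=(254,116),w5=(303,101))
px=lambda n,p:(O[n][0]-.5+(p[0]+.5)*s,O[n][1]-.5+(p[1]+.5)*s)
print('mouth w3',onz(W['w3'],*px('w3',(217,141)),.072))
print('screw',tri([(W['w2'],*px('w2',(197,152))),(W['w3'],*px('w3',(196,135)))]))
for z in(.063,.066,.069): print(z,onz(W['w2'],*px('w2',(197,152)),z),onz(W['w3'],*px('w3',(196,135)),z))
a,b=[onz(W['w2'],*px('w2',p),.066) for p in((208,88),(183,222))];print('slot yaw',np.arctan2(*(a-b)[1::-1]))
print('cap',tri([(W['w4'],*px('w4',(201,159))),(W['w5'],*px('w5',(232,170)))]))
for n,c in [('w4',[(182,60),(297,135),(215,247),(105,165)]),('w5',[(208,65),(330,148),(238,270),(125,195)])]:
    q=np.array([onz(W[n],*px(n,p),.136) for p in c]);e=np.roll(q,-1,0)-q
    print(n,q.mean(0),np.linalg.norm(e,axis=1),np.arctan2(e[:,1],e[:,0])%(np.pi/2))
T=arm.camera_model('top')
# needle from w1 (mosaic px 1.4x)
W1=load('w1');n1,n2=[onz(W1,u*1.4,v*1.4,.066) for u,v in((186.5,95.5),(170,48))];print('needle dir',np.arctan2(*(n2-n1)[1::-1]),n1,n2)
E
```

```text
mouth w3 [0.514  0.2173 0.072 ]
screw (array([0.514 , 0.2181, 0.064 ]), [np.float64(0.0002402623088742553), np.float64(0.0002402623088742536)])
0.063 [0.5141 0.2181 0.063 ] [0.5136 0.2179 0.063 ]
0.066 [0.5145 0.218  0.066 ] [0.514  0.2184 0.066 ]
0.069 [0.5149 0.2179 0.069 ] [0.5144 0.2189 0.069 ]
slot yaw -0.2919016729471796
cap (array([ 0.5573, -0.221 ,  0.1376]), [np.float64(9.956365754831332e-05), np.float64(9.956365754839656e-05)])
w4 [ 0.5578 -0.2209  0.136 ] [0.0146 0.0148 0.0148 0.0138] [1.0093 0.9377 0.9375 0.9225]
w5 [ 0.5574 -0.2206  0.136 ] [0.0152 0.015  0.0142 0.015 ] [1.0107 0.9503 1.0113 1.0173]
needle dir 0.22740591259473716 [0.5477 0.2277 0.066 ] [0.6058 0.2412 0.066 ]
```

Measured positions:
- **Screw:** (0.514, 0.218, 0.064), with the slot yaw about -0.29.
- **Tool:** (0.5575, -0.2208), upright, cap at 0.138, handle yaw -0.60 (mod 90°).

These agree with the sizes given, so I'll grasp now.

```bash
python3 - <<'E'
from h import *
D=lambda y:[np.pi,0,y]
P=[0.5575,-0.2208]
arm.reach([*P,.20],D(-.6));print(arm.state()['joint_positions'])
print(arm.move_straight([*P,.097],velocity=.1,force_limit=6))
arm.clamp(40);s=arm.state();print(s['position'],s['grip_width'],s['grip_force'],s['contact_force'])
print(arm.move_straight([*P,.25],velocity=.15,force_limit=15));print(arm.state()['contact_force'])
arm.reach([.40,-.1,.26],D(-.6));a,W=snap('w6');b=arm.grab_frame('scene');save('s6',b)
t=arm.state()['position']+[0,0,-.089];u,v=proj(W,t).astype(int);x,y=proj(arm.camera_model('scene'),t).astype(int);print(u,v,x,y,arm.state()['time_s'])
save('mos3',np.hstack([cv2.resize(a[v-40:v+40,u-40:u+40],(400,400),interpolation=cv2.INTER_CUBIC),cv2.resize(b[y-50:y+30,x-40:x+40],(400,400),interpolation=cv2.INTER_CUBIC)]))
E
```

```text
[-0.1175  0.3582  0.2262  0.     -1.4397  1.0894]
False
[ 0.5578 -0.2206  0.0972] 0.17589438696762433 40.28261482715607 [0.1933 1.2298 1.0895]
False
[-0.3629  0.5453 -0.7073]
278 206 276 226 11.3333
```

View pics/mos3.png

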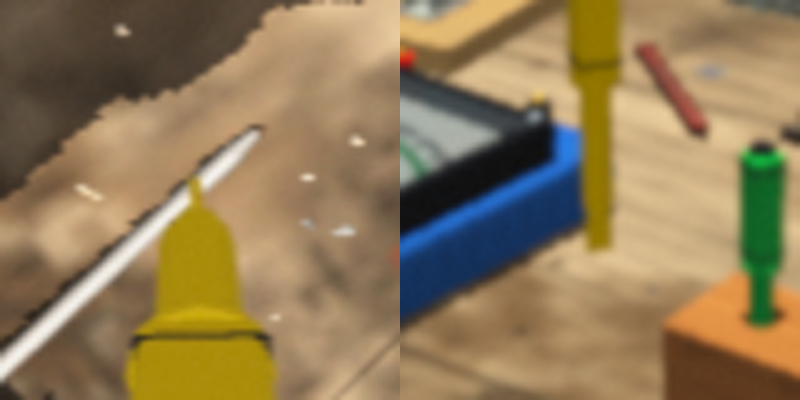

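The wrist view shows the blade tip at crop (195,178), edge-on to the camera. So the blade's width lies along the gripper's x and there is no 90° offset. The scene view shows it broad, which agrees. The tip is where predicted, so I'll take it to the recess at yaw -0.29.

```bash
python3 - <<'E'
from h import *
D=lambda y:[np.pi,0,y]
P=[0.514,0.218]
arm.reach([*P,.22],D(-.29));arm.move_straight([*P,.17],velocity=.08);arm.hold(.2)
a,W=snap('w7');s=arm.state();print(s['contact_force'],s['ft_torque'])
r=arm.move_straight([*P,.147],velocity=.012,force_limit=2.0);s=arm.state();print(r,s['position'],s['contact_force'],s['ft_torque'])
b,W=snap('w8');print(s['time_s'])
u,v=proj(W,[.514,.218,.07]).astype(int)
c=lambda a:cv2.resize(a[v-40:v+40,u-40:u+40],(400,400),interpolation=cv2.INTER_CUBIC)
save('mos4',np.vstack([np.hstack([c(a),c(b)]),cv2.resize(b[0:140,140:420],(800,200*2),interpolation=cv2.INTER_CUBIC)])[:600])
E
```

```text
[0.3337 0.5642 0.1169] [-0.0004  0.0396  0.0424]
True [0.514  0.2176 0.152 ] [-0.1538 -0.366   3.767 ] [-0.0392  0.068   0.0213]
15.0
```

View pics/mos4.png

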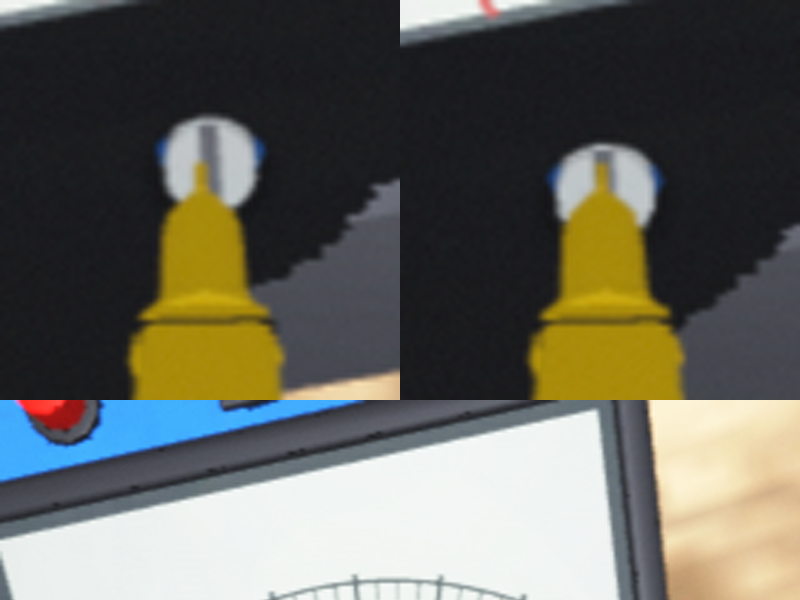

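```bash
python3 - <<'E'
from h import *
D=lambda y:[np.pi,0,y]
P=[0.5138,0.2173]
arm.move_straight([.514,.218,.158],velocity=.02);arm.move_straight([*P,.158],velocity=.02);arm.hold(.2)
r=arm.move_straight([*P,.1465],velocity=.01,force_limit=1.5);s=arm.state();print(r,s['position'],s['contact_force'],s['ft_torque'],s['time_s'])
b0,W=snap('w9')
z=s['position'][2]
for y in (-.14,.01,.16,.31,.46):
    arm.move_straight([*P,z],D(y),velocity=.05);s=arm.state();print(y,s['position'],s['eef_rot'][2],s['contact_force'],s['ft_torque'],s['time_s'])
b,W=snap('w10')
save('mos5',np.hstack([cv2.resize(i[0:300],(400,400*300//560)) for i in (b0,b)]))
E
```

```text
True [0.5138 0.2172 0.152 ] [0.6915 0.7168 2.6887] [ 0.0959 -0.0401  0.014 ] 16.6667
-0.14 [0.5139 0.2173 0.1522] -0.14317475646146915 [0.1499 0.1036 2.6439] [-0.0003 -0.0472  0.038 ] 17.0167
0.01 [0.514  0.2173 0.1521] 0.004953810331096653 [1.0011 0.0783 2.7558] [-0.0796 -0.1557 -0.0038] 17.3167
0.16 [0.514  0.2174 0.1522] 0.15420419667866847 [1.8143 1.3386 3.2855] [-0.0187 -0.3212 -0.0386] 17.6167
0.31 [0.514  0.2174 0.1522] 0.30389109738778597 [ 0.8181 -0.7768  2.7137] [ 0.1741 -0.3783 -0.0453] 17.9167
0.46 [0.514  0.2175 0.1521] 0.4537881055395545 [1.4089 1.4489 1.9298] [ 0.3264 -0.4584 -0.0465] 18.2167
```

View pics/mos5.png

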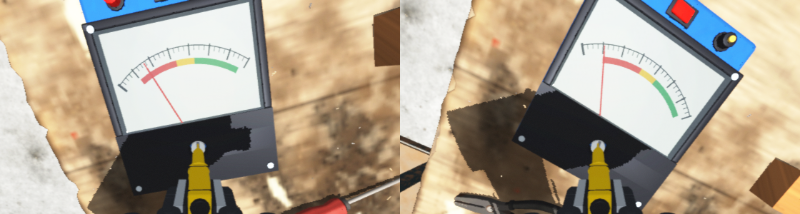

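The torque levels off at about -0.046 N·m and the needle has moved left, so the blade is engaged. I'll measure the needle against the zero mark in a polar map.

```bash
cat >> h.py <<'E'
C=np.array([.514,.218])
def polar(im,W,z=.066):
    th=np.linspace(1.0,-.2,601);r=np.linspace(.02,.125,211)
    TH,R=np.meshgrid(th,r);T=np.linalg.inv(np.array(W['pose']))
    p=np.stack([C[0]+R*np.cos(TH),C[1]+R*np.sin(TH),np.full_like(R,z)],-1)@T[:3,:3].T+T[:3,3]
    q=p@np.array(W['K']).T;q=(q[...,:2]/q[...,2:]).astype(np.float32)
    return cv2.remap(im,q[...,0],q[...,1],cv2.INTER_LINEAR),th,r
def needle(im,W,z=.066):
    I,th,r=polar(im,W,z);f=I.astype(float);red=np.clip(f[...,0]-f[...,1:].mean(-1)-25,0,None)
    res=[]
    for a,b in((.05,.06),(.06,.07),(.07,.078)):
        s=red[(r>a)&(r<b)].mean(0);k=s.argmax();w=s[max(0,k-12):k+13];res.append((w*th[max(0,k-12):k+13]).sum()/w.sum() if w.sum() else np.nan)
    return np.array(res),I
E
python3 - <<'E'
from h import *
o=[]
for n in ('w1','w9','w10'):
    im=cv2.cvtColor(cv2.imread(f'pics/{n}.png'),cv2.COLOR_BGR2RGB);a,I=needle(im,load(n));print(n,a);o.append(cv2.resize(I,(800,198)))
save('pol',np.vstack(o))
E
```

```text
w1 [0.26   0.2605 0.2608]
w9 [0.2508 0.2527 0.2533]
w10 [0.3937 0.3929 0.3923]
```

View pics/pol.png

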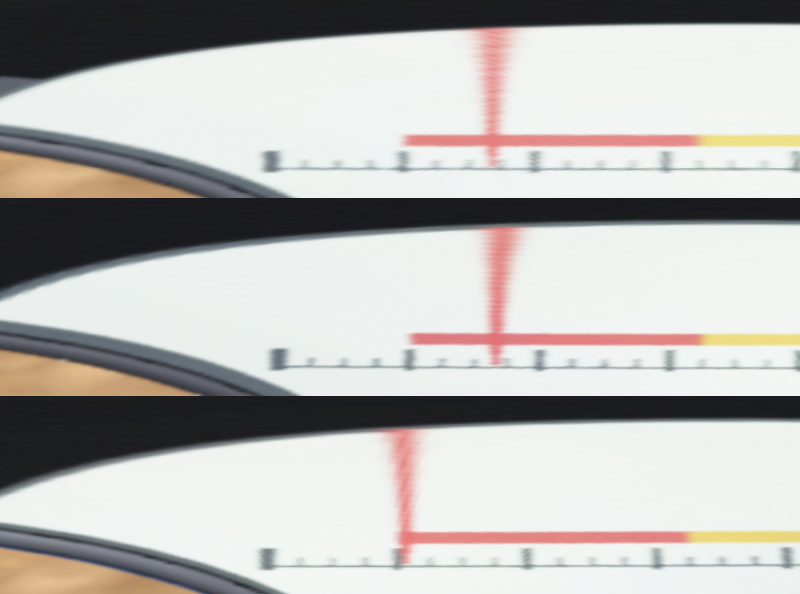

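The polar map shows the zero mark at column 268 and the needle tip at column 405 in the last row. That leaves 0.205 rad of needle, or 0.617 rad of screw.

```bash
cat >> h.py <<'E'
def zero(I,th,r,guess=.595):
    g=I[(r>.104)&(r<.111)].mean((0,2));m=abs(th-guess)<.035;w=np.clip(190-g,0,None)*m;return (w*th).sum()/w.sum()
E
python3 - <<'E'
from h import *
D=lambda y:[np.pi,0,y]
P=[0.5138,0.2173];z=.152
for n in('w9','w10'):
    im=cv2.cvtColor(cv2.imread(f'pics/{n}.png'),cv2.COLOR_BGR2RGB);I,th,r=polar(im,load(n));print(n,zero(I,th,r))
def m(n):
    im,W=snap(n);a,I=needle(im,W);_,th,r=polar(im,W);zr=zero(I,th,r);s=arm.state()
    print(n,a,zr,zr-a[-1],s['position'],s['eef_rot'][2],s['contact_force'],s['ft_torque'][2],s['time_s']);return zr-a[-1],I
for y in(.62,.78,.92): arm.move_straight([*P,z],D(y),velocity=.05)
arm.hold(.2);e,I=m('w11')
if 0<e<.12:
    y=.92+3*e*.9;arm.move_straight([*P,z],D(y),velocity=.03);arm.hold(.2);e,I=m('w12');save('pol2',cv2.resize(I,(800,210)))
E
```

```text
w9 0.5821388604072066
w10 0.5991327351124577
w11 [0.5536 0.5512 0.55  ] 0.6105044703000613 0.060547077132281135 [0.5138 0.2174 0.152 ] 0.9178771380310249 [0.8053 1.7614 2.778 ] -0.05118730269000122 19.425
w12 [0.6103 0.6076 0.6057] 0.6129908108326924 0.00728962050259041 [0.5138 0.2174 0.152 ] 1.082014970543421 [2.1063 1.2883 3.5465] -0.05737581936961359 19.9917
```

```bash
python3 - <<'E'
from h import *
im=cv2.imread('pics/w12.png');W=load('w12');p=proj(W,np.array([C[0]+.1*np.cos(.6),C[1]+.1*np.sin(.6),.066])).astype(int);print(p)
u,v=p;a=cv2.resize(im[max(0,v-40):v+60,max(0,u-40):u+60],(380,380),interpolation=cv2.INTER_CUBIC)
b=cv2.imread('pics/pol2.png')[:,100:480];b=cv2.resize(b,(380,380),interpolation=cv2.INTER_CUBIC)
cv2.imwrite('pics/z.png',np.hstack([a,b]))
E
```

```text
[339  91]
```

View pics/z.png

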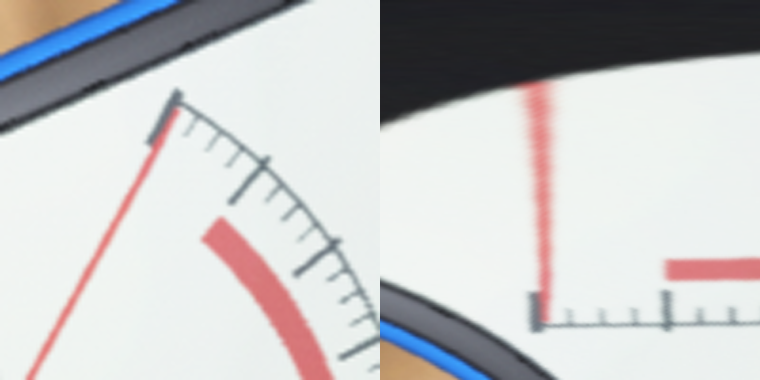

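The needle tip overlaps the right part of the zero mark: tip at 545, mark centre about 538. That leaves about 0.010 rad, so I'll turn 0.03 more, back off inside the play and lift.

```bash
python3 - <<'E'
from h import *
D=lambda y:[np.pi,0,y]
P=[0.5138,0.2173];z=.152
def m(n):
    im,W=snap(n);a,I=needle(im,W);s=arm.state()
    print(n,a,s['eef_rot'][2],s['contact_force'],s['ft_torque'][2],s['time_s']);save('pol_'+n,I);return a
arm.move_straight([*P,z],D(1.115),velocity=.03);arm.hold(.2);m('w13')
arm.move_straight([*P,z],D(.95),velocity=.03);arm.hold(.2);m('w14')
arm.move_straight([*P,.175],velocity=.03);arm.move_straight([*P,.22],velocity=.1);arm.hold(.2)
m('w15')
arm.reach([.47,.217,.24],D(-.1));arm.hold(.2);m('w16')
im=cv2.cvtColor(cv2.imread('pics/w16.png'),cv2.COLOR_BGR2RGB);I,th,r=polar(im,load('w16'))
f=I.astype(int)
for lo,hi in((.098,.101),(.1035,.107),(.107,.1095),(.110,.112)):
    q=f[(r>lo)&(r<hi)].mean(0);m_=abs(th-.6)<.03
    print(lo,[(round(t,3),*map(int,x)) for t,x in zip(th[m_][::2],q[m_][::2])])
E
```

```text
w13 [0.6191 0.6159 0.6141] 1.1145594363591858 [1.6912 2.0942 4.162 ] -0.027141419142878896 20.4917
w14 [0.6144 0.6124 0.6105] 0.951248407193378 [-0.5199  1.0298  2.6075] 0.008128783281374018 21.0583
w15 [0.613  0.6107 0.6098] 0.949976458972593 [ 0.2399 -0.0851 -0.5441] -0.03390075597858305 22.825
w16 [0.5979 0.5981 0.5983] -0.0996616499549221 [ 0.2416  0.2089 -1.3584] -0.04108506902806497 24.1083
0.098 [(np.float64(0.628), 238, 241, 240), (np.float64(0.624), 237, 240, 239), (np.float64(0.62), 235, 237, 235), (np.float64(0.616), 232, 228, 227), (np.float64(0.612), 228, 213, 212), (np.float64(0.608), 223, 189, 189), (np.float64(0.604), 220, 164, 166), (np.float64(0.6), 220, 153, 155), (np.float64(0.596), 221, 158, 160), (np.float64(0.592), 222, 176, 178), (np.float64(0.588), 223, 198, 199), (np.float64(0.584), 226, 217, 217), (np.float64(0.58), 230, 230, 229), (np.float64(0.576), 234, 237, 237), (np.float64(0.572), 236, 240, 240)]
0.1035 [(np.float64(0.628), 237, 241, 240), (np.float64(0.624), 236, 240, 239), (np.float64(0.62), 233, 237, 236), (np.float64(0.616), 226, 229, 228), (np.fl
[... 771 characters left out ...]
184, 177, 179), (np.float64(0.584), 201, 203, 205), (np.float64(0.58), 216, 221, 221), (np.float64(0.576), 221, 227, 227), (np.float64(0.572), 221, 227, 227)]
0.11 [(np.float64(0.628), 237, 242, 240), (np.float64(0.624), 237, 241, 240), (np.float64(0.62), 235, 240, 238), (np.float64(0.616), 229, 235, 233), (np.float64(0.612), 215, 222, 222), (np.float64(0.608), 193, 202, 203), (np.float64(0.604), 174, 184, 186), (np.float64(0.6), 159, 169, 172), (np.float64(0.596), 153, 162, 166), (np.float64(0.592), 160, 170, 173), (np.float64(0.588), 179, 189, 191), (np.float64(0.584), 197, 207, 208), (np.float64(0.58), 212, 221, 221), (np.float64(0.576), 223, 231, 230), (np.float64(0.572), 228, 234, 233)]
```

The needle (0.598–0.600) now stands on the zero mark (0.5965) and stayed there after lifting. Next I'll return the tool.

```bash
python3 - <<'E'
from h import *
D=lambda y:[np.pi,0,y]
P=[0.5576,-0.2207]
arm.move_straight([.47,.15,.27],D(-.1),velocity=.2)
arm.reach([*P,.26],D(-.6));arm.move_straight([*P,.16],velocity=.1);arm.hold(.2)
s=arm.state();print(s['contact_force'])
r=arm.move_straight([*P,.097],velocity=.03,force_limit=5);s=arm.state();print(r,s['position'],s['contact_force'],s['time_s'])
snap('w17')
if s['position'][2]<.101:
    arm.release();arm.move_straight([*P,.22],velocity=.1);arm.move_straight([.49,-.18,.22],D(0));arm.hold(.3)
    a,W=snap('w18');b=arm.grab_frame('scene');u,v=proj(W,[.5576,-.2207,.1]).astype(int)
    save('fin',np.hstack([cv2.resize(a[v-80:v+80,u-120:u+40],(400,400)),cv2.resize(b[190:310,280:400],(400,400))]))
    print(arm.state()['time_s'])
E
ls pics/fin.png
```

```text
[-0.0264 -0.4688 -0.618 ]
False [ 0.5578 -0.2206  0.0973] [1.496 3.116 1.867] 29.6417
32.9083
pics/fin.png
```

View pics/fin.png

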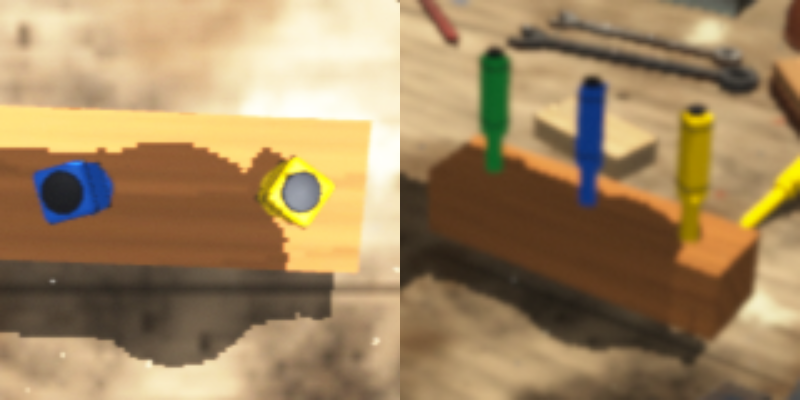

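The yellow tool stands fully down in its hole, as high as its neighbours: wrist crop (300,192), scene crop (693,170). The other tools have not moved and the gripper is clear, so I'm handing in.

```bash
python3 -c "
from cell import arm
print(arm.finish_job())"
```

```text
the job is handed in; nothing more can be done
None
```

The needle stands on the zero mark, within about 0.003 rad by the wrist camera; the yellow tool is fully down in its own hole and released, and the job was handed in at about 33 s of the 72 s allowed.

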